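# Put the tamper away and click its case shut

## Robot

A 7-joint arm with a two-finger parallel gripper is mounted at the origin on the work surface. World frame = base frame: x ahead of the robot, y to its left, z up, the work surface at z = 0. Lengths are in mm, angles in rad, forces in N, time in s.
With the tool pointing down it reaches from about 425 to 1025 mm from the base axis. Payload 9.4 kg.
Tool frame: the origin (TCP) lies midway between the tips of the shut fingers; the grasp point (between the pads) lies 19 mm behind it; z points along the fingers, y is the direction in which the jaws open and shut (so a half turn about z gives the same grasp; the last joint's range is limited). The gripper opens to 93 mm and grips with 3 to 60 N. Pads are 15 mm wide; open, the fingers measure 128 mm over their backs; the gripper's body (75 mm by 188 mm) begins 65 mm behind the grasp point.
Start: joints at [-1.334, 0.599, -0.003, 1.599, 0.002, 0.943, -0.08], TCP at [223.794, 689.594, 218.618] pointing down, gripper open.
Joint ranges: [-2.57, 2.57], [-0.35, 1.97], [-1.29, 1.29], [0.11, 2.56], [-1.05, 4.19], [0.11, 1.86], [-2.63, 2.63]. Speed limits (rad/s): [2.22, 2.22, 3.01, 3.01, 3.14, 3.14, 3.14].

## Interface

Orientations are given as a unit quaternion [w, x, y, z].
In Python, from plant import robot gives the robot as it stands.
- The arm moves only by the tool apply_moves, never from a script. Its argument "plan" is a list that holds one entry, the list of rows, each a list of 7 numbers: the gripper's target within -1 to 1 (fully open at 1, half-way at 0, shut at -1), then the shift along the tool's x, y, z in m, then the turn, a rotation vector about the tool's x, y, z in rad. A call has exactly 5 rows; each row is the pose to reach, as a shift and turn from the pose commanded when the call began, along the tool's axes at that moment; what a row does not reach only later rows make up. A row lasts 1/12 s, in which the tool goes at most 41.7 mm and 7.16 degrees, less where a joint would pass 70% of its speed; a pose out of reach is approached as far as the arm can. A call with a gripper value outside its range is refused whole. The fingers move at their own pace and stop on an object; "grip_force" is the grip in N (left out, the last holds). Time passes only in rows, so rows that repeat a pose let the fingers close, or fill a call up. It gives the time, the measured TCP pose, the force and the opening at its end, in the units of the state.
- robot.get_obs(): the state, without advancing time (a new reading comes with each control period).
- robot.camera(name): name is "scene" or "top" or "wrist"; returns a dict with "color" (480x640x3 uint8, red, green, blue), "camera_matrix" (3x3 intrinsics, pixels), "origin" and "orientation" of the camera in the world. Camera axes: x right, y up, looking along -z (the intrinsics and any distortion apply to the point x, -y, -z); pixel columns grow to the right and rows downward; lengths in mm; the calibration is good to about 2 mm. The wrist camera is an equidistant fisheye: a pixel r from the principal point sees the ray r / f radians off the axis. A picture is of the moment at which its call begins. There is no depth.
- robot.close_job(): hands the job in, once; it reports no verdict.
Trained networks look in a picture, given as the dict that the camera call returned (one of the last four; its "shot" number tells which), for a name from the list of things; names that differ only in an ending like _2 or _b are one class to them, and where a whole thing is asked for, a point or a joint stands for the part that bears it (a point fixed in the world has none). Each returns a list of dicts, best first, with "confidence" (0 to 1); they miss things now and then, are a little off and sometimes report something else, mostly with a low value. They report only what shows in the picture. A call takes as long as a camera call. They do not tell look-alikes from the thing itself.
- robot.spot_in(picture, name): "extent" ([centre column, centre row, width, height] in pixels, round what is visible of it).
- robot.place_of(picture, name): "location" ([row, column] in pixels: a listed point, or the origin of a listed thing).
The state is a dict: "time": time; "q": joint angles; "dq": joint speeds; "joint_efforts": joint torques, N m; "ee_pos": TCP position; "eef_rot": TCP orientation; "wrist_force": force on the tool from outside, world axes, zero at the start; "moment": the same for the moment, N m; "grip_width": finger opening in mm.
Only numpy, scipy, OpenCV 4.12 (cv2) and the standard library are available. Lean on these libraries where they do the work, as an engineer would, in place of code of your own. Each camera call takes 0.05 s, during which the arm holds its last target.

## Task

Put the black-handled espresso tamper away: set it down upright, without dropping it, on the floor of the empty bay of the teal tool case. Then swing the case's lid over and press its front edge down past the spring catch until it clicks and the lid stays fully shut. Leave the pink leveller in its bay and the mug, the milk pitcher and the saucers where they stand.

Things in the scene. Friction and masses are not known exactly. Their poses are not given: they have to be found in the camera images.
- tamper: Palm tamper, standing upright: steel disc foot 58 mm diameter, 12 mm thick, thin neck, black handle 38 mm in diameter from 24 to 50 mm above the underside, domed top at 56 mm. 0.25 to 0.5 kg. Origin: centre of the underside, z up. It may stand at any of three places on the bar, the cup and the pitcher at the other two.
- case: Teal tool case, fixed to the bar, 130 mm (its x) by 190 mm (its y) by 66 mm high, open on top; walls 5 mm, floor 6 mm. Origin: centre of the underside; its x points from the front wall (robot's side, with the catch) to the hinge wall. A 4 mm divider, 45 mm high above the floor, at y = +16 mm parts the empty bay (y -90 to +14 mm) from the leveller's bay (y +18 to +90 mm).
- bay (a point): Centre of the floor of the empty bay, 6 mm above the bar; axes as the case's. The bay is 120 mm (x) by 104 mm (y) inside, with walls rising 60 mm above this point (the divider 45 mm).
- lid (a joint): Lid angle in rad: 0 shut, 1.75 to 2.0 at the start (open, leaning back away from the robot), stop at 2.05. Stiff hinge: it stays where left; pushing the free edge takes 1 to 2 N. Coming down it meets the catch at about 0.1 rad (edge 14 mm high); then the front edge needs 8 to 15 N, until past about 0.045 rad it snaps home by itself and is held at 0. Let go sooner, it stays ajar.
- lid_hinge (a point): On the hinge axis (along y), middle of the case's rear top edge, 66.5 mm above the bar. The lid's plate is 143 mm long from here to its free edge, 190 mm wide, 8 mm thick, its outer face 8 mm off the axis. This frame turns with the lid: x from free edge to hinge, z out of the outer face (up when shut).
- lid_press (a point): Middle of the outer face of the lid near its free front edge: 128 mm from the hinge axis, 15 mm in from the edge, on a cream pad 22 by 70 mm. Moves with the lid; 74.5 mm above the bar when shut. A 36 mm wide steel tongue hangs 24 mm below the lid's inner face just at the free edge.
- catch_mid (a point): Middle of the spring catch: a sprung steel roller 52 mm long on the outside of the case's front wall, 54 mm above the bar; it gives way inwards as the lid's tongue passes.
- leveller: Round leveller 61 mm in diameter, 38 mm high, steel foot and pink top, standing in its bay of the case. Stays there. Origin: centre of the underside.
- cup: Teal mug 84 mm in diameter, 58 mm high, handle reaching about 70 mm from its axis. Leave alone. Origin: centre of the underside.
- pitcher: Steel milk pitcher 80 mm in diameter, 85 mm high, with a handle. Leave alone. Origin: centre of the underside.
- saucers: Stack of white saucers 140 mm in diameter, 48 mm high, beyond the case. Leave alone. Origin: centre of the underside.
Things that resemble listed ones, but are neither listed nor needed, are in the scene too. Of the things that look like the leveller, the smaller one is meant. What is shaped like the tamper but red is not meant.

How it is judged:
By the outcome, as a careful person would: the job done as asked, in the order asked, and still so for the second after the job is handed in, with the robot touching nothing.
It also fails if it takes over 66 s, if anything falls off the work surface, if the arm or the gripper's body presses on something with over 40 N, if the wrist force passes 120 N, or if a joint passes its speed limit or range.

## Working session

There is one attempt and no reset: what is moved stays moved. The work goes in short steps, Python scripts to look and compute and a tool call to move; the robot and the scene stay as the last step left them, time stands still between calls to the robot, and variables do not carry over. Pictures are saved under pics/ and viewed, and the job is handed in when it is done.

Besides the shell and the picture viewer there is one more tool, called after "Emit:" by a JSON object that holds its "name" and its "arguments", one argument or row to a line. apply_moves: Moves the arm, as the interface text tells. Its arguments: {"type":"object","properties":{"plan":{"type":"array","items":{"type":"array","items":{"type":"array","items":{"type":"number"}}}},"grip_force":{"type":"number"}},"required":["plan"]}

```bash
ls; mkdir -p pics; cat > h.py <<'E'
import numpy as np, cv2
from scipy.spatial.transform import Rotation as R
from plant import robot
def rot(q): return R.from_quat([q[1],q[2],q[3],q[0]])
def ray(p,px,fish=False):
    K=np.array(p["camera_matrix"]);u,v=px
    x=(u-K[0,2])/K[0,0];y=(v-K[1,2])/K[1,1]
    if fish:
        r=np.hypot(x,y);s=np.sin(r)/r if r>1e-9 else 1
        d=np.array([x*s,-y*s,-np.cos(r)])
    else: d=np.array([x,-y,-1.])
    return np.array(p["origin"],float),rot(p["orientation"]).apply(d/np.linalg.norm(d))
def atz(p,px,z,fish=False):
    o,d=ray(p,px,fish);return o+d*(z-o[2])/d[2]
def proj(p,X,fish=False):
    K=np.array(p["camera_matrix"])
    c=rot(p["orientation"]).inv().apply(np.array(X,float)-p["origin"]);x,y,z=c[0],-c[1],-c[2]
    if fish:
        r=np.hypot(x,y);t=np.arctan2(r,z);x,y=x/r*t,y/r*t
    else:x,y=x/z,y/z
    return np.array([K[0,0]*x+K[0,2],K[1,1]*y+K[1,2]])
def tri(rays):
    A=0;b=0
    for o,d in rays:
        P=np.eye(3)-np.outer(d,d);A=A+P;b=b+P@o
    return np.linalg.solve(A,b)
def save(p,n): cv2.imwrite("pics/"+n+".png",p["color"][:,:,::-1])
E
python3 - <<'E'
from h import *
np.set_printoptions(precision=3,suppress=True)
for c in ["scene","top","wrist"]:
    p=robot.camera(c);save(p,c+"0");print(c,p["camera_matrix"],p["origin"],p["orientation"],[k for k in p])
    for n in ["tamper","case","bay","lid_hinge","lid_press","catch_mid","leveller","cup","pitcher","saucers"]:
        r=robot.place_of(p,n)
        print(n,[(np.round(a["location"],1),round(a["confidence"],2), atz(p,a["location"][::-1],0,c=="wrist")[:2]) for a in r])
print(robot.get_obs())
E
```

```text
pics
scene [[604.745   0.    316.779]
 [  0.    604.745 238.808]
 [  0.      0.      1.   ]] [1143.873  417.633 1171.118] [0.466 0.143 0.25  0.837] ['color', 'camera_matrix', 'origin', 'orientation', 'shot']
tamper [(array([219.5, 173.6]), 0.69, array([ 614.636, -299.352])), (array([227.3, 209.7]), 0.62, array([ 587.371, -213.321])), (array([261.4, 344.2]), 0.44, array([501.195, 101.972])), (array([253.4, 305.8]), 0.21, array([529.142,  16.717]))]
case [(array([258.3, 321.8]), 0.92, array([521.013,  54.592])), (array([266.4, 313.6]), 0.51, array([549.057,  50.089]))]
bay [(array([253.8, 304.5]), 0.68, array([531.623,  14.774])), (array([372.1, 369.1]), 0.6, array([701.239, 277.252])), (array([259.1, 320.2]), 0.23, array([524.754,  52.621]))]
lid_hinge [(array([266.9, 312.9]), 0.68, array([551.003,  49.443]))]
lid_press [(array([248.7, 309.3]), 0.7, array([514.129,  16.735]))]
catch_mid [(array([221.7, 329. ]), 0.9, array([425.323,  16.023]))]
leveller [(array([206.7, 367.2]), 0.55, array([338.865,  71.275])), (array([261.6, 340.4]), 0.5, array([506.207,  94.931])), (array([221.7, 333
[... 1640 characters left out ...]
 'orientation', 'shot']
tamper []
case []
bay []
lid_hinge []
lid_press []
catch_mid []
leveller [(array([435.9, 159.2]), 0.21, array([484.6  , 359.086]))]
cup []
pitcher [(array([436.2, 158. ]), 0.66, array([484.97 , 356.478]))]
saucers []
{'time': 1.65, 'q': array([-1.334,  0.599, -0.003,  1.599,  0.002,  0.943, -0.08 ]), 'dq': array([ 0.001,  0.001,  0.004, -0.002, -0.   ,  0.   ,  0.   ]), 'joint_efforts': array([ -0.001, -76.48 ,   1.496, -25.27 ,  -0.052,   0.01 ,   0.   ]), 'ee_pos': array([223.786, 689.593, 218.622]), 'eef_rot': array([0.   , 0.156, 0.988, 0.   ]), 'wrist_force': array([0.834, 0.343, 0.107]), 'moment': array([ 0.019, -0.06 ,  0.005]), 'grip_width': 93.11439380528022}
```

View images.

View pics/scene0.png

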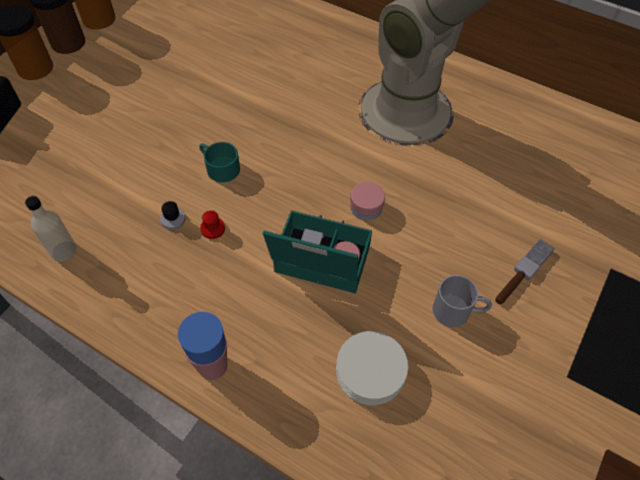

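View pics/top0.png

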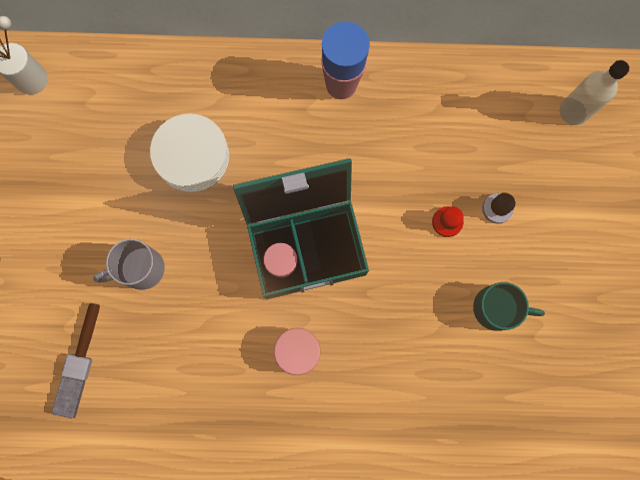

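```bash
cat > m.py <<'E'
from h import *
import sys
np.set_printoptions(precision=1,suppress=True)
ps=[robot.camera("scene"),robot.camera("top")]
H=dict(tamper=0,case=0,bay=6,lid_hinge=66.5,catch_mid=54,leveller=6,cup=0,pitcher=0,saucers=0,lid_press=0)
for n in sys.argv[1:] or H:
    for p in ps:
        r=robot.place_of(p,n)
        print(n,[(np.round(a["location"][::-1],1),round(a["confidence"],2), atz(p,a["location"][::-1],H[n])[:2]) for a in r[:2]])
print(robot.get_obs()["time"])
E
python3 m.py case bay lid_hinge catch_mid leveller lid_press
python3 - <<'E'
from h import *
p=robot.camera("top"); c=p["color"][:,:,::-1][120:330,200:400]; cv2.imwrite("pics/topz.png",cv2.resize(c,None,fx=2.8,fy=2.8,interpolation=cv2.INTER_CUBIC))
p=robot.camera("scene"); c=p["color"][:,:,::-1][190:310,250:390]; cv2.imwrite("pics/scz.png",cv2.resize(c,None,fx=5,fy=5,interpolation=cv2.INTER_CUBIC))
E
```

```text
case [(array([451.5, 310.2]), 0.68, array([485.1, 360.5])), (array([222.1, 168.3]), 0.33, array([ 427.2, -296.4]))]
case [(array([309.5, 253.8]), 0.78, array([521.4,  50.8]))]
bay [(array([305. , 257.9]), 0.86, array([543.4,  23.7]))]
bay [(array([328.4, 249.3]), 0.85, array([529.8,  15.9])), (array([498. , 210.6]), 0.22, array([ 612.1, -303.1]))]
lid_hinge [(array([315. , 268.1]), 0.77, array([584.8,  75.7])), (array([343.7, 263.5]), 0.52, array([542.8, 121.6]))]
lid_hinge [(array([299.2, 209.2]), 0.64, array([590.4,  70.6]))]
catch_mid [(array([331.9, 223.8]), 0.69, array([459.9,  43.1]))]
catch_mid [(array([317.2, 286. ]), 0.59, array([455.7,  35.3]))]
leveller [(array([365.9, 209.5]), 0.9, array([351.9,  74.5])), (array([344.1, 263.6]), 0.66, array([509.6, 106.3]))]
leveller [(array([294.3, 354.7]), 0.77, array([336.1,  73.2])), (array([281.7, 261.9]), 0.57, array([504. , 101.7]))]
lid_press [(array([308.9, 247.6]), 0.81, array([512.1,  14.4]))]
lid_press [(array([294.6, 174.1]), 0.87, array([674.6,  83.3]))]
2.35
```

View pics/topz.png

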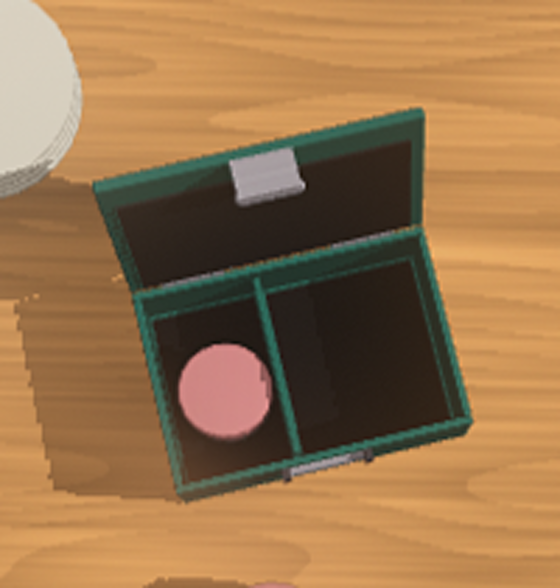

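View pics/scz.png

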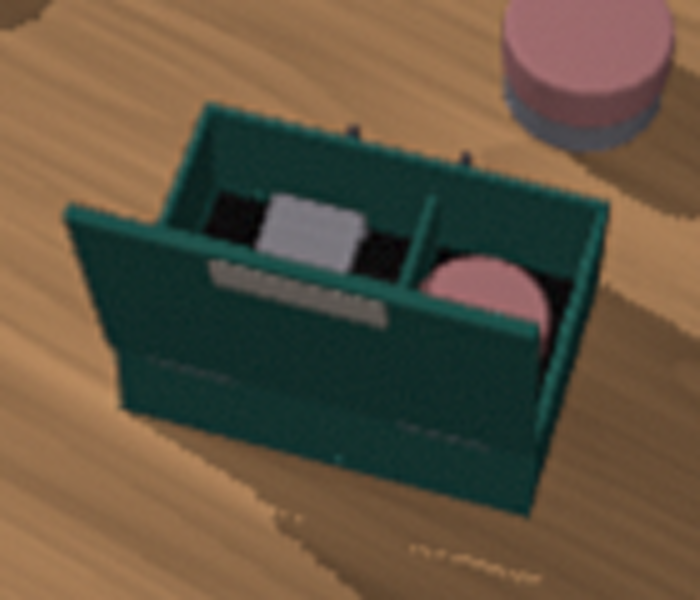

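```bash
cat > fit.py <<'E'
from h import *
from scipy.optimize import least_squares
np.set_printoptions(precision=2,suppress=True)
t=robot.camera("top");s=robot.camera("scene")
T=lambda a:np.array(a)/2.8+[200,120]-.3
S=lambda a:np.array(a)/5+[250,190]-.4
obs=[(t,T((181,492)),(-65,95,66)),(t,T((470,419)),(-65,-95,66)),(t,T((425,230)),(65,-95,66)),(t,T((135,297)),(65,95,66)),
(s,S((207,104)),(-65,-95,66)),(s,S((608,204)),(-65,95,66)),(s,S((122,408)),(65,-95,0)),(s,S((528,516)),(65,95,0))]
def W(v,X): return R.from_euler('z',v[2]).apply(X)+[v[0],v[1],0]
def f(v): return np.concatenate([proj(p,W(v,X))-u for p,u,X in obs])
for sub in (obs,obs[:4],obs[4:]):
    o=obs;g=lambda v:np.concatenate([proj(p,W(v,X))-u for p,u,X in sub])
    r=least_squares(g,[525,50,.25],x_scale=[1,1,.01]);print(r.x,r.fun.reshape(-1,2).tolist())
    v=r.x;print("bay",W(v,(0,-38,6)),"hinge",W(v,(65,0,66.5)),"lev",W(v,(0,54,6)))
# lid angle: free edge outer corners
r=least_squares(f,[525,50,.25],x_scale=[1,1,.01]);v=r.x
for th in (1.7,1.75,1.8,1.85,1.9,1.95,2.0):
  L=lambda y:W(v,(65-143*np.cos(th)+8*np.sin(th)*1,y,66.5+143*np.sin(th)+8*np.cos(th)))
  print(th,[((proj(s,L(y))-[250,190])*5,(proj(t,L(y))-[200,120])*2.8) for y in (-95,95)])
E
python3 fit.py
```

```text
[521.43  54.14   0.26] [[-1.5919022285017945, 1.0236915675473597], [1.3793657907249326, 1.4435339177193214], [-0.7621301781675243, -1.2852961149913824], [-1.3878672814665833, -0.8694819681546733], [-1.2277613318318004, -1.179518167538106], [0.16541885978745086, -0.9766969025750143], [-1.3584787793307669, 0.2879931371780913], [-0.49466299978803363, 0.4702779567535913]]
bay [531.28  17.44   6.  ] hinge [584.21  70.98  66.5 ] lev [507.44 106.29   6.  ]
[521.67  53.1    0.26] [[-0.9364191606927079, 0.9460406831746013], [1.9950637491444354, 1.261347825176756], [-0.22934229266229522, -1.44177495745231], [-0.8184864530418281, -0.9252023133872456]]
bay [531.56  16.41   6.  ] hinge [584.43  70.01  66.5 ] lev [507.62 105.24   6.  ]
[521.23  55.9    0.26] [[-0.46609972708728264, -0.9452338810989147], [0.9342041357185167, -0.6307865153580678], [-0.6755468555041375, 0.5188429953420268], [0.19011046070556858, 0.8209978291670836]]
bay [531.03  19.18   6.  ] hinge [584.04  72.65  66.5 ] lev [507.32 108.08   6.  ]
1.7 [(array([ 61.59, 192.2 ]), array([425.98, 119.18])), (array([537.94, 313.48]), array([ 93.07, 195.62]))]
1.75 [(array([ 55.77, 208.73]), array([422.75, 108.33])), (array([533. , 330.7]), array([ 90.73, 184.43]))]
1.8 [(array([ 50.06, 225.67]), array([419.54,  97.88])), (array([528.05, 348.3 ]), array([ 88.52, 173.61]))]
1.85 [(array([ 44.49, 242.95]), array([416.35,  87.86])), (array([523.08, 366.22]), array([ 86.44, 163.2 ]))]
1.9 [(array([ 39.07, 260.52]), array([413.2,  78.3])), (array([518.14, 384.39]), array([ 84.49, 153.23]))]
1.95 [(array([ 33.82, 278.32]), array([410.1 ,  69.22])), (array([513.22, 402.77]), array([ 82.69, 143.73]))]
2.0 [(array([ 28.76, 296.29]), array([407.06,  60.65])), (array([508.35, 421.29]), array([ 81.04, 134.74]))]
```

Emit:
{"name": "apply_moves", "arguments": {
  "plan": [
    [[1, -0.677, -0.821, -0.08, 0, 0, -0.573], [1, -0.677, -0.821, -0.08, 0, 0, -0.573], [1, -0.677, -0.821, -0.08, 0, 0, -0.573], [1, -0.677, -0.821, -0.08, 0, 0, -0.573], [1, -0.677, -0.821, -0.08, 0, 0, -0.573]]
  ],
  "grip_force": 25
}}

```text
time: 2.97
ee_pos: [300.5, 494.5, 234.4]
eef_rot: [0.0, -0.133, 0.991, -0.0]
wrist_force: [0.5, -0.1, 0.1]
grip_width: 92.6
```

```bash
cat > to.py <<'E'
# usage: to.py x y z [jaw-yaw deg]  -> shift in tool axes and turn, tool down
from h import *
import sys
a=[float(v) for v in sys.argv[1:]]
o=robot.get_obs();r=rot(o["eef_rot"])
np.set_printoptions(precision=4,suppress=True)
print("t %.2f"%o["time"],"pos",o["ee_pos"],"jawyaw",np.degrees(np.arctan2(*r.apply([0,1,0])[1::-1])),"z",r.apply([0,0,1]),"F",o["wrist_force"],"w %.1f"%o["grip_width"],"q",o["q"])
if len(a)>=3:
    print("shift",r.inv().apply(np.array(a[:3])-o["ee_pos"])/1000)
if len(a)>3:
    j=np.radians(a[3]);y=np.array([np.cos(j),np.sin(j),0]);z=np.array([0,0,-1.]);x=np.cross(y,z)
    print("turn",(r.inv()*R.from_matrix(np.array([x,y,z]).T)).as_rotvec())
E
python3 to.py 615 -300 300 104.9
```

```text
t 2.97 pos [300.4754 494.4587 234.3531] jawyaw 105.26515152534135 z [ 0.0004 -0.0001 -1.    ] F [ 0.518  -0.1436  0.1232] w 92.6 q [-0.9993  0.4107 -0.1718  1.9171  0.0939  0.8214  0.6162]
shift [-0.0943 -0.8493 -0.0655]
turn [-0.0002  0.0003  0.0064]
```

Emit:
{"name": "apply_moves", "arguments": {
  "plan": [
    [[0.4, -0.094, -0.849, -0.066, 0, 0, 0.006], [0.4, -0.094, -0.849, -0.066, 0, 0, 0.006], [0.4, -0.094, -0.849, -0.066, 0, 0, 0.006], [0.4, -0.094, -0.849, -0.066, 0, 0, 0.006], [0.4, -0.094, -0.849, -0.066, 0, 0, 0.006]]
  ]
}}

```text
time: 3.38
ee_pos: [375.5, 300.8, 250.7]
eef_rot: [0.0, -0.126, 0.992, 0.0]
wrist_force: [1.5, 0.2, -0.2]
grip_width: 66.4
```

Emit:
{"name": "apply_moves", "arguments": {
  "plan": [
    [[0.4, -0.07, -0.64, -0.04, 0, 0, 0], [0.4, -0.07, -0.64, -0.04, 0, 0, 0], [0.4, -0.07, -0.64, -0.04, 0, 0, 0], [0.4, -0.07, -0.64, -0.04, 0, 0, 0], [0.4, -0.07, -0.64, -0.04, 0, 0, 0]]
  ]
}}

```text
time: 3.8
ee_pos: [449.1, 106.2, 263.8]
eef_rot: [0.001, -0.126, 0.992, 0.0]
wrist_force: [1.2, 0.2, -1.2]
grip_width: 64.8
```

Emit:
{"name": "apply_moves", "arguments": {
  "plan": [
    [[0.4, -0.05, -0.43, -0.02, 0, 0, 0], [0.4, -0.05, -0.43, -0.02, 0, 0, 0], [0.4, -0.05, -0.43, -0.02, 0, 0, 0], [0.4, -0.05, -0.43, -0.02, 0, 0, 0], [0.4, -0.05, -0.43, -0.02, 0, 0, 0]]
  ]
}}

```text
time: 4.22
ee_pos: [524.2, -88.1, 273.3]
eef_rot: [0.0, -0.126, 0.992, -0.0]
wrist_force: [1.6, 0.7, -0.0]
grip_width: 65.1
```

```bash
python3 to.py 615 -300 230 104.9
```

```text
t 4.22 pos [524.1913 -88.0561 273.3243] jawyaw 104.50608844744258 z [ 0.0009 -0.     -1.    ] F [ 1.5595  0.7221 -0.0318] w 65.1 q [ 0.0313  0.3025  0.037   1.9801 -0.0146  0.8584  1.9   ]
shift [-0.0348 -0.2279  0.0434]
turn [-0.0003  0.0008 -0.0069]
```

Emit:
{"name": "apply_moves", "arguments": {
  "plan": [
    [[0.4, -0.035, -0.228, 0.04, 0, 0, -0.007], [0.4, -0.035, -0.228, 0.04, 0, 0, -0.007], [0.4, -0.035, -0.228, 0.04, 0, 0, -0.007], [0.4, -0.035, -0.228, 0.04, 0, 0, -0.007], [0.4, -0.035, -0.228, 0.04, 0, 0, -0.007]]
  ]
}}

```text
time: 4.63
ee_pos: [605.3, -276.6, 237.0]
eef_rot: [0.0, -0.13, 0.992, -0.0]
wrist_force: [-0.1, -0.0, 0.3]
grip_width: 65.1
```

Emit:
{"name": "apply_moves", "arguments": {
  "plan": [
    [[0.4, -0.003, -0.021, 0.0, 0, 0, 0], [0.4, -0.003, -0.021, 0.0, 0, 0, 0], [0.4, -0.003, -0.021, 0.0, 0, 0, 0], [0.4, -0.003, -0.021, 0.0, 0, 0, 0], [0.4, -0.003, -0.021, 0.0, 0, 0, 0]]
  ]
}}

```text
time: 5.05
ee_pos: [613.0, -292.3, 237.6]
eef_rot: [0.0, -0.131, 0.991, 0.0]
wrist_force: [0.4, 0.8, 0.2]
grip_width: 64.8
```

```bash
python3 to.py 615 -300 120 104.9; python3 - <<'E'
from h import *
np.set_printoptions(precision=1,suppress=True)
p=robot.camera("wrist");save(p,"w1")
for f in (robot.place_of,):
  for a in f(p,"tamper"): print(a, atz(p,a["location"][::-1],0,True))
for a in robot.spot_in(p,"tamper"): print(a)
print("expected px",proj(p,(615,-300.5,0),True),proj(p,(615,-300.5,56),True))
E
```

```text
t 5.05 pos [ 613.0478 -292.2851  237.5536] jawyaw 105.01228029577739 z [ 0.0002  0.0007 -1.    ] F [0.3615 0.7753 0.2346] w 64.8 q [ 0.3173  0.525   0.0686  1.6965 -0.0441  0.9216  2.2362]
shift [ 0.0002 -0.008   0.1175]
turn [0.0007 0.0004 0.002 ]
{'location': [206.6, 389.8], 'confidence': 0.91} [ 590.3 -205.6    0. ]
{'location': [206.1, 301.8], 'confidence': 0.8} [ 615.9 -300.7    0. ]
{'extent': [303.5, 208.0, 52.3, 52.0], 'confidence': 0.96}
{'extent': [391.3, 206.1, 54.2, 54.3], 'confidence': 0.86}
expected px [302.2 205.4] [301.  216.5]
```

View pics/w1.png

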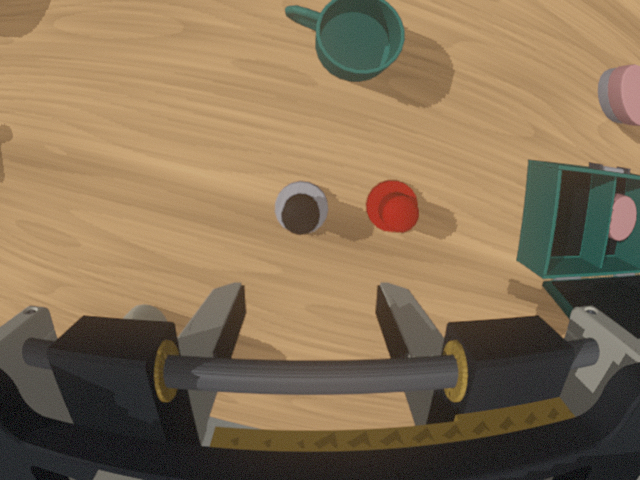

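```bash
python3 to.py 615.5 -300.5 110 104.9
```

```text
t 5.20 pos [ 613.1968 -292.6933  237.7955] jawyaw 105.00543532907942 z [ 0.0006  0.0002 -1.    ] F [-0.6542  0.645  -0.4676] w 65.1 q [ 0.3173  0.525   0.0691  1.6961 -0.044   0.9216  2.2364]
shift [-0.0001 -0.0081  0.1278]
turn [0.     0.0006 0.0018]
```

Emit:
{"name": "apply_moves", "arguments": {
  "plan": [
    [[0.4, 0, -0.008, 0.04, 0, 0, 0], [0.4, 0, -0.008, 0.08, 0, 0, 0], [0.4, 0, -0.008, 0.12, 0, 0, 0], [0.4, 0, -0.008, 0.14, 0, 0, 0], [0.4, 0, -0.008, 0.14, 0, 0, 0]]
  ]
}}

```text
time: 5.62
ee_pos: [612.6, -299.7, 92.7]
eef_rot: [-0.003, -0.13, 0.991, 0.002]
wrist_force: [-0.2, -0.0, 0.7]
grip_width: 65.5
```

```bash
python3 to.py 615.5 -300.5 19 104.9;python3 - <<'E'
from h import *
p=robot.camera("wrist");save(p,"w2")
E
python3 to.py 615.5 -300.5 19 104.9
```

```text
t 5.62 pos [ 612.634  -299.6875   92.6558] jawyaw 104.97260085157009 z [-0.0068  0.0031 -1.    ] F [-0.2044 -0.0262  0.7315] w 65.5 q [ 0.3397  0.6916  0.0511  1.7964 -0.0536  0.6623  2.2538]
shift [-0.003  -0.0019  0.0736]
turn [ 0.0047 -0.0057  0.0013]
t 5.67 pos [ 614.0493 -300.5245   95.4673] jawyaw 104.96057670615986 z [-0.0037  0.0017 -1.    ] F [ 0.0334 -0.4017  1.562 ] w 64.8 q [ 0.3397  0.6886  0.0516  1.7937 -0.0535  0.6647  2.2538]
shift [-0.0016 -0.0005  0.0765]
turn [ 0.0026 -0.0031  0.0011]
```

View pics/w2.png

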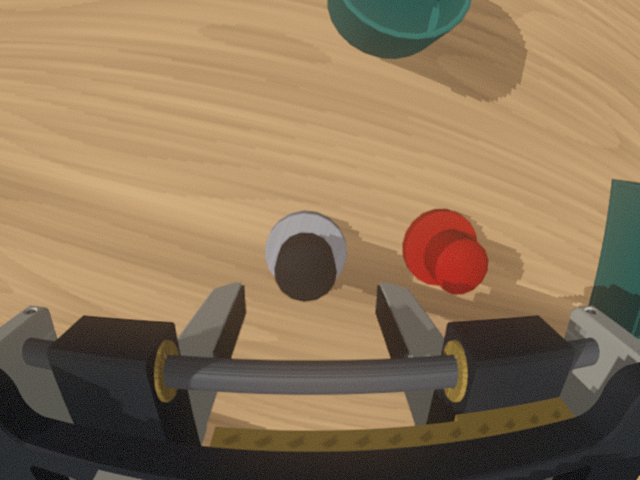

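Emit:
{"name": "apply_moves", "arguments": {
  "plan": [
    [[0.4, 0, 0, 0.03, 0, 0, 0], [0.4, 0, 0, 0.055, 0, 0, 0], [0.4, 0, 0, 0.07, 0, 0, 0], [0.4, 0, 0, 0.076, 0, 0, 0], [0.4, 0, 0, 0.078, 0, 0, 0]]
  ]
}}

```text
time: 6.08
ee_pos: [615.9, -301.8, 20.2]
eef_rot: [0.0, -0.13, 0.992, -0.0]
wrist_force: [-0.1, 0.4, -0.3]
grip_width: 64.5
```

Emit:
{"name": "apply_moves", "arguments": {
  "plan": [
    [[-1, 0, 0, 0, 0, 0, 0], [-1, 0, 0, 0, 0, 0, 0], [-1, 0, 0, 0, 0, 0, 0], [-1, 0, 0, 0, 0, 0, 0], [-1, 0, 0, 0, 0, 0, 0]]
  ],
  "grip_force": 25
}}

```text
time: 6.5
ee_pos: [615.6, -302.0, 20.2]
eef_rot: [0.001, -0.13, 0.992, -0.0]
wrist_force: [-1.0, 0.6, 5.6]
grip_width: 37.6
```

```bash
python3 to.py 615.5 -300.5 19 104.9
```

```text
t 6.50 pos [ 615.6267 -301.9613   20.1906] jawyaw 104.910533778012 z [ 0.0013 -0.0005 -1.    ] F [-0.9697  0.5628  5.6489] w 37.6 q [ 0.3475  0.7877  0.0411  1.8235 -0.0577  0.5302  2.2573]
shift [-0.0003  0.0014  0.0012]
turn [-0.0008  0.0011  0.0002]
```

Emit:
{"name": "apply_moves", "arguments": {
  "plan": [
    [[-1, 0, 0, -0.01, 0, 0, 0], [-1, 0, 0, -0.035, 0, 0, 0], [-1, 0, 0, -0.065, 0, 0, 0], [-1, 0, 0, -0.1, 0, 0, 0], [-1, 0, 0, -0.13, 0, 0, 0]]
  ],
  "grip_force": 30
}}

```text
time: 6.92
ee_pos: [614.8, -301.7, 151.5]
eef_rot: [-0.0, -0.13, 0.992, 0.0]
wrist_force: [1.4, -0.7, -2.9]
grip_width: 37.4
```

```bash
python3 to.py 523.6 15.4 150 104.9
```

```text
t 6.92 pos [ 614.7759 -301.7231  151.4695] jawyaw 104.90141938930068 z [-0.0002  0.0001 -1.    ] F [ 1.4086 -0.6536 -2.9337] w 37.4 q [ 0.3352  0.6215  0.0601  1.7586 -0.0506  0.7632  2.2515]
shift [0.0066 0.3299 0.0015]
turn [ 0.0001 -0.0002  0.    ]
```

Held (about 3 N of weight). Across to over the bay, at moderate speed.

Emit:
{"name": "apply_moves", "arguments": {
  "plan": [
    [[-1, 0, 0.012, 0, 0, 0, 0], [-1, 0.002, 0.036, 0, 0, 0, 0], [-1, 0.004, 0.064, 0, 0, 0, 0], [-1, 0.006, 0.094, 0, 0, 0, 0], [-1, 0.006, 0.126, 0, 0, 0, 0]]
  ]
}}

```text
time: 7.33
ee_pos: [575.3, -180.8, 149.2]
eef_rot: [-0.0, -0.129, 0.992, 0.0]
wrist_force: [0.2, 0.8, -3.5]
grip_width: 37.5
```

Emit:
{"name": "apply_moves", "arguments": {
  "plan": [
    [[-1, 0, 0.032, 0, 0, 0, 0], [-1, 0, 0.064, 0, 0, 0, 0], [-1, 0, 0.096, 0, 0, 0, 0], [-1, 0, 0.126, 0, 0, 0, 0], [-1, 0, 0.152, 0, 0, 0, 0]]
  ]
}}

```text
time: 7.75
ee_pos: [536.3, -32.3, 149.2]
eef_rot: [-0.0, -0.13, 0.991, 0.0]
wrist_force: [-0.5, 1.0, -2.0]
grip_width: 37.6
```

Emit:
{"name": "apply_moves", "arguments": {
  "plan": [
    [[-1, 0, 0.022, 0, 0, 0, 0], [-1, 0, 0.038, 0, 0, 0, 0], [-1, 0, 0.048, 0, 0, 0, 0], [-1, 0, 0.051, 0, 0, 0, 0], [-1, 0, 0.051, 0, 0, 0, 0]]
  ]
}}

```text
time: 8.17
ee_pos: [524.4, 15.0, 149.3]
eef_rot: [-0.0, -0.13, 0.991, -0.0]
wrist_force: [0.1, -0.1, -2.0]
grip_width: 37.4
```

```bash
python3 - <<'E'
from h import *
for c in ("wrist","top","scene"):
    p=robot.camera(c);save(p,"%s3"%c)
E
python3 to.py 523.6 15.4 26 104.9
python3 - <<'E'
import cv2
a=cv2.imread('pics/wrist3.png');b=cv2.imread('pics/scene3.png')[170:330,230:410]
cv2.imwrite('pics/s3z.png',cv2.resize(b,None,fx=4,fy=3.7))
E
```

```text
t 8.32 pos [524.9369  13.331  149.2612] jawyaw 104.81911753627861 z [ 0.0003 -0.0005 -1.    ] F [ 0.1812  0.5981 -2.479 ] w 37.4 q [-0.1928  0.4611  0.0818  2.1256 -0.0678  0.557   1.7675]
shift [0.0008 0.0024 0.1233]
turn [-0.0006  0.0001 -0.0014]
```

View pics/wrist3.png

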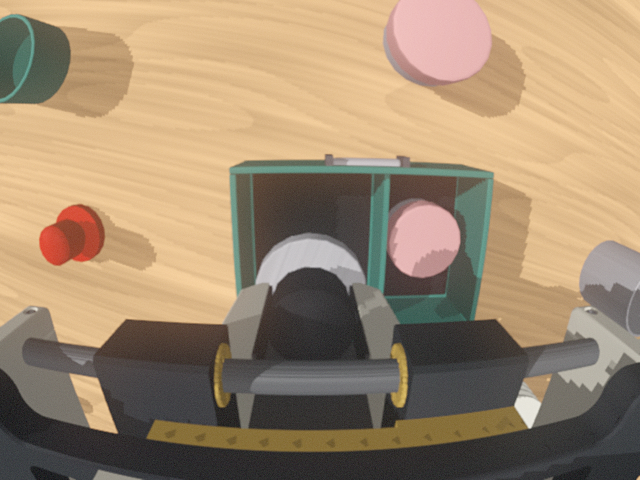

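View pics/s3z.png

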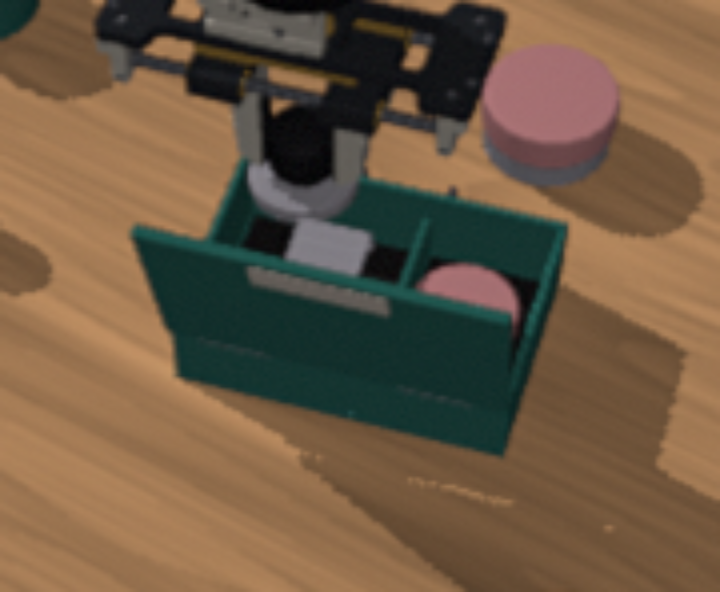

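```bash
python3 - <<'E'
from h import *
np.set_printoptions(precision=1,suppress=True)
p=robot.camera("wrist")
v=(521.4,54.1,.26)
W=lambda X: R.from_euler('z',v[2]).apply(X)+[v[0],v[1],0]
for X in [(-65,-95,66),(-65,95,66),(-60,-90,66),(-60,14,51),(-60,18,51),(0,54,44)]: print(X,proj(p,W(X),True))
for px in [(231,167),(493,173)]: 
    g=atz(p,px,66,True); print(px,g, R.from_euler('z',-v[2]).apply(g-[v[0],v[1],0]))
for px in [(371,178),(389,178)]: 
    g=atz(p,px,51,True); print(px,g, R.from_euler('z',-v[2]).apply(g-[v[0],v[1],0]))
for n in ("bay","catch_mid"):
  z={"bay":6,"catch_mid":54}[n]
  for a in robot.place_of(p,n): print(n,a,R.from_euler('z',-v[2]).apply(atz(p,a["location"][::-1],z,True)-[v[0],v[1],0]))
E
```

```text
(-65, -95, 66) [229. 166.]
(-65, 95, 66) [495.8 170.8]
(-60, -90, 66) [236.4 173. ]
(-60, 14, 51) [385.4 170.8]
(-60, 18, 51) [390.8 170.9]
(0, 54, 44) [429.2 247.5]
(231, 167) [483.4 -52.9  66. ] [-64.2 -93.6  66. ]
(493, 173) [436.4 127.5  66. ] [-63.3  92.8  66. ]
(371, 178) [467.8  43.6  51. ] [-54.6   3.6  51. ]
(389, 178) [464.1  56.3  51. ] [-54.8  16.9  51. ]
bay {'location': [234.2, 314.2], 'confidence': 0.88} [ -0.3 -36.7   6. ]
bay {'location': [337.3, 363.5], 'confidence': 0.58} [103.   11.3   6. ]
catch_mid {'location': [158.1, 366.6], 'confidence': 0.9} [-69.   -0.4  54. ]
```

Emit:
{"name": "apply_moves", "arguments": {
  "plan": [
    [[-1, 0.001, 0.002, 0.02, 0, 0, 0], [-1, 0.001, 0.002, 0.045, 0, 0, 0], [-1, 0.001, 0.002, 0.07, 0, 0, 0], [-1, 0.001, 0.002, 0.09, 0, 0, 0], [-1, 0.001, 0.002, 0.1, 0, 0, 0]]
  ]
}}

```text
time: 8.88
ee_pos: [522.5, 15.7, 47.1]
eef_rot: [-0.001, -0.129, 0.992, -0.0]
wrist_force: [-0.1, -0.5, -1.5]
grip_width: 37.4
```

Emit:
{"name": "apply_moves", "arguments": {
  "plan": [
    [[-1, 0, 0, 0.005, 0, 0, 0], [-1, 0, 0, 0.01, 0, 0, 0], [-1, 0, 0, 0.014, 0, 0, 0], [-1, 0, 0, 0.016, 0, 0, 0], [-1, 0, 0, 0.017, 0, 0, 0]]
  ]
}}

```text
time: 9.3
ee_pos: [523.6, 16.3, 32.6]
eef_rot: [0.0, -0.13, 0.992, -0.0]
wrist_force: [-0.5, 0.2, -2.5]
grip_width: 37.2
```

```bash
python3 to.py 523.6 15.4 26.2 104.9
```

```text
t 9.30 pos [523.5929  16.2951  32.6462] jawyaw 104.9064732807567 z [ 0.001   0.0001 -1.    ] F [-0.4793  0.1889 -2.4661] w 37.2 q [-0.1678  0.6577  0.0411  2.199  -0.0893  0.2854  1.7815]
shift [ 0.0002 -0.0009  0.0064]
turn [-0.0001  0.001   0.0001]
```

Emit:
{"name": "apply_moves", "arguments": {
  "plan": [
    [[-1, 0, 0, 0.001, 0, 0, 0], [-1, 0, 0, 0.002, 0, 0, 0], [-1, 0, 0, 0.003, 0, 0, 0], [-1, 0, 0, 0.004, 0, 0, 0], [-1, 0, 0, 0.0045, 0, 0, 0]]
  ]
}}

```text
time: 9.72
ee_pos: [523.3, 16.3, 27.8]
eef_rot: [0.0, -0.13, 0.992, -0.0]
wrist_force: [0.1, 0.4, -2.2]
grip_width: 37.3
```

Emit:
{"name": "apply_moves", "arguments": {
  "plan": [
    [[-1, 0, 0, 0.0005, 0, 0, 0], [-1, 0, 0, 0.001, 0, 0, 0], [-1, 0, 0, 0.0015, 0, 0, 0], [-1, 0, 0, 0.0015, 0, 0, 0], [-1, 0, 0, 0.0015, 0, 0, 0]]
  ]
}}

```text
time: 10.13
ee_pos: [523.2, 16.3, 26.2]
eef_rot: [-0.0, -0.13, 0.992, -0.0]
wrist_force: [-0.1, -0.4, -3.2]
grip_width: 37.3
```

```bash
python3 to.py 523.6 15.4 26.2 104.9
```

```text
t 10.13 pos [523.1985  16.2528  26.2188] jawyaw 104.90846324925208 z [-0. -0. -1.] F [-0.1234 -0.417  -3.2301] w 37.3 q [-0.1663  0.6695  0.039   2.2014 -0.09    0.2721  1.782 ]
shift [-0.0002 -0.0009  0.    ]
turn [-0.     -0.      0.0001]
```

Emit:
{"name": "apply_moves", "arguments": {
  "plan": [
    [[-1, 0, 0, 0.0003, 0, 0, 0], [-1, 0, 0, 0.0006, 0, 0, 0], [-1, 0, 0, 0.0008, 0, 0, 0], [-1, 0, 0, 0.001, 0, 0, 0], [-1, 0, 0, 0.001, 0, 0, 0]]
  ]
}}

```text
time: 10.55
ee_pos: [523.2, 16.3, 26.1]
eef_rot: [0.0, -0.13, 0.992, 0.0]
wrist_force: [-3.0, 0.5, 11.7]
grip_width: 37.7
```

Emit:
{"name": "apply_moves", "arguments": {
  "plan": [
    [[0.12, 0, 0, 0, 0, 0, 0], [0.12, 0, 0, 0, 0, 0, 0], [0.12, 0, 0, 0, 0, 0, 0], [0.12, 0, 0, 0, 0, 0, 0], [0.12, 0, 0, 0, 0, 0, 0]]
  ]
}}

```text
time: 10.97
ee_pos: [523.2, 16.3, 25.2]
eef_rot: [0.0, -0.13, 0.992, -0.0]
wrist_force: [0.3, -0.5, 0.3]
grip_width: 52.1
```

Emit:
{"name": "apply_moves", "arguments": {
  "plan": [
    [[0.12, 0, 0, -0.01, 0, 0, 0], [0.12, 0, 0, -0.035, 0, 0, 0], [0.12, 0, 0, -0.06, 0, 0, 0], [0.12, 0, 0, -0.09, 0, 0, 0], [0.12, 0, 0, -0.12, 0, 0, 0]]
  ]
}}

```text
time: 11.38
ee_pos: [522.6, 16.2, 146.9]
eef_rot: [-0.0, -0.13, 0.992, 0.0]
wrist_force: [0.4, -0.6, -0.2]
grip_width: 52.1
```

```bash
python3 - <<'E'
from h import *
p=robot.camera("wrist");save(p,"w4")
p=robot.camera("scene");cv2.imwrite("pics/s4z.png",cv2.resize(p["color"][:,:,::-1][170:330,230:410],None,fx=4,fy=3.7))
E
python3 to.py 523.6 15.4 26.2 104.9
```

```text
t 11.48 pos [525.2439  16.2907 149.8705] jawyaw 104.88745768505127 z [ 0.007   0.0009 -1.    ] F [ 0.2413  0.1287 -0.5973] w 51.9 q [-0.1991  0.4583  0.0832  2.1293 -0.0706  0.5494  1.7662]
shift [ 0.0027 -0.0003  0.1237]
turn [-0.0009  0.007  -0.0002]
```

View pics/w4.png

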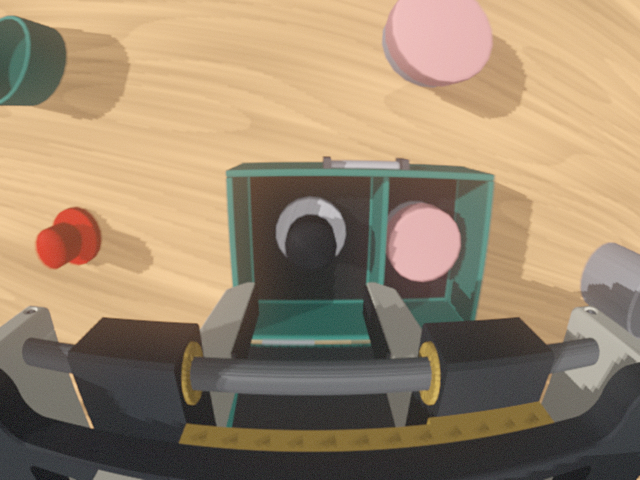

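View pics/s4z.png

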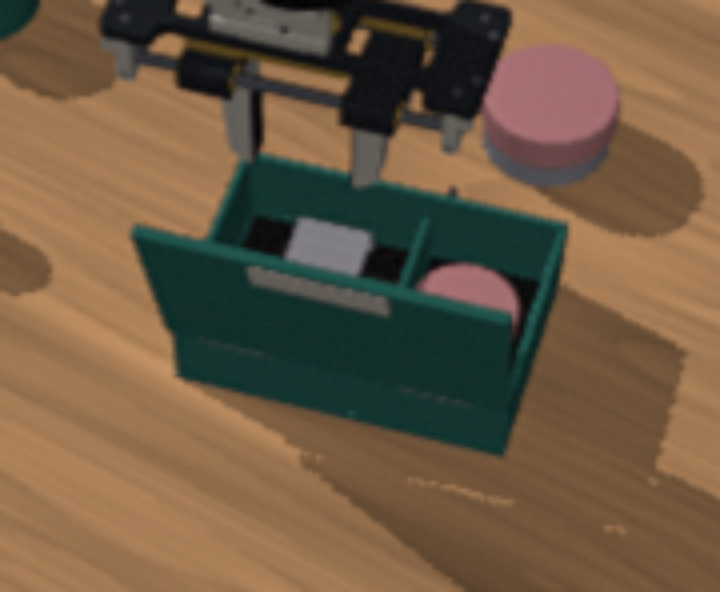

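Emit:
{"name": "apply_moves", "arguments": {
  "plan": [
    [[-1, 0, 0, -0.03, 0, -0.007, 0], [-1, 0, 0.01, -0.06, 0, -0.007, 0], [-1, 0, 0.02, -0.09, 0, 0, 0], [-1, 0, 0.03, -0.12, 0, 0, 0], [-1, 0, 0.038, -0.125, 0, 0, 0]]
  ]
}}

```text
time: 11.9
ee_pos: [514.8, 53.8, 274.7]
eef_rot: [0.003, -0.13, 0.992, 0.0]
wrist_force: [0.9, -0.1, 0.2]
grip_width: 23.3
```

Emit:
{"name": "apply_moves", "arguments": {
  "plan": [
    [[-1, -0.03, 0, 0, 0, 0, 0], [-1, -0.065, 0, 0, 0, 0, 0], [-1, -0.1, 0, 0, 0, 0, 0], [-1, -0.135, 0, 0, 0, 0, 0], [-1, -0.156, 0, 0, 0, 0, 0]]
  ]
}}

```text
time: 12.32
ee_pos: [666.6, 94.4, 269.3]
eef_rot: [0.0, -0.13, 0.991, 0.0]
wrist_force: [0.2, -0.3, 1.0]
grip_width: 0.2
```

```bash
python3 - <<'E'
from h import *
p=robot.camera("top");save(p,"t5")
p=robot.camera("scene");cv2.imwrite("pics/s5z.png",cv2.resize(p["color"][:,:,::-1][120:400,200:500],None,fx=2.6,fy=2.1))
E
python3 to.py 666.4 92.7 183 104.9
```

```text
t 12.42 pos [666.347   94.4319 268.5401] jawyaw 104.97254544905717 z [-0.0003 -0.     -1.    ] F [-0.1671 -0.517  -1.555 ] w 0.7 q [-0.2964  0.49    0.109   1.6792 -0.0619  0.9761  1.6667]
shift [ 0.0004 -0.0017  0.0855]
turn [ 0.0001 -0.0003  0.0013]
```

View pics/s5z.png

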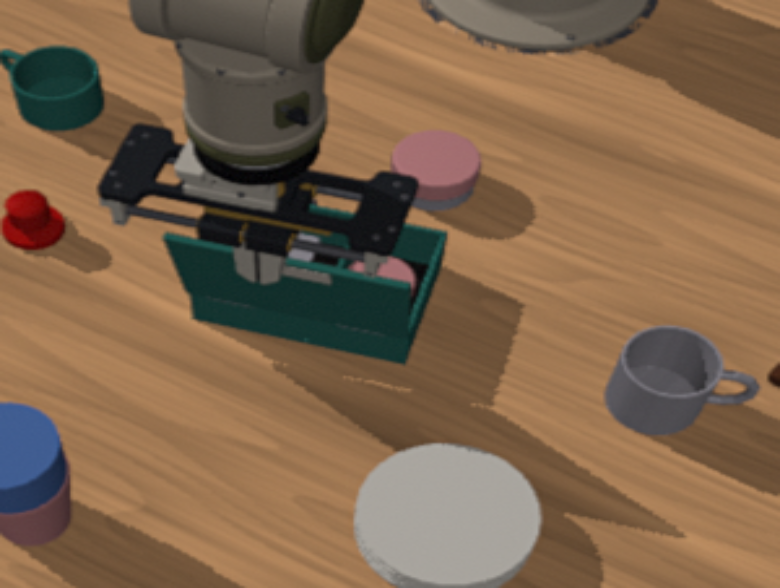

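View pics/t5.png

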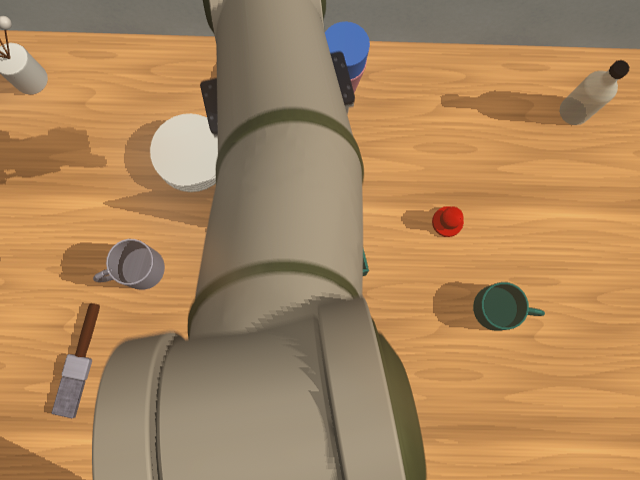

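Emit:
{"name": "apply_moves", "arguments": {
  "plan": [
    [[-1, 0, -0.001, 0.03, 0, 0, 0], [-1, 0, -0.001, 0.06, 0, 0, 0], [-1, 0, -0.001, 0.08, 0, 0, 0], [-1, 0, -0.001, 0.082, 0, 0, 0], [-1, 0, -0.001, 0.082, 0, 0, 0]]
  ]
}}

```text
time: 12.83
ee_pos: [662.9, 91.8, 187.1]
eef_rot: [-0.002, -0.13, 0.992, -0.0]
wrist_force: [0.7, 0.6, 0.7]
grip_width: 0.4
```

Emit:
{"name": "apply_moves", "arguments": {
  "plan": [
    [[-1, 0.02, 0, 0, 0, 0, 0], [-1, 0.038, 0, 0, 0, 0, 0], [-1, 0.052, 0, -0.001, 0, 0, 0], [-1, 0.065, 0, -0.003, 0, 0, 0], [-1, 0.078, 0, -0.005, 0, 0, 0]]
  ]
}}

```text
time: 13.25
ee_pos: [589.4, 72.0, 195.4]
eef_rot: [0.002, -0.13, 0.992, 0.0]
wrist_force: [1.0, 1.0, -1.5]
grip_width: 0.6
```

```bash
python3 - <<'E'
from h import *
p=robot.camera("scene");cv2.imwrite("pics/s6z.png",cv2.resize(p["color"][:,:,::-1][120:400,200:500],None,fx=2.6,fy=2.1))
E
python3 to.py 554.3 62.8 188.7 104.9
```

```text
t 13.30 pos [586.9891  71.1176 195.6826] jawyaw 104.86270393434259 z [ 0.0015  0.0003 -1.    ] F [-2.5654  0.1111 -0.9762] w 0.1 q [-0.2836  0.4661  0.0958  1.9418 -0.0642  0.7349  1.6797]
shift [0.0337 0.0003 0.0069]
turn [-0.0001  0.0016 -0.0007]
```

View pics/s6z.png

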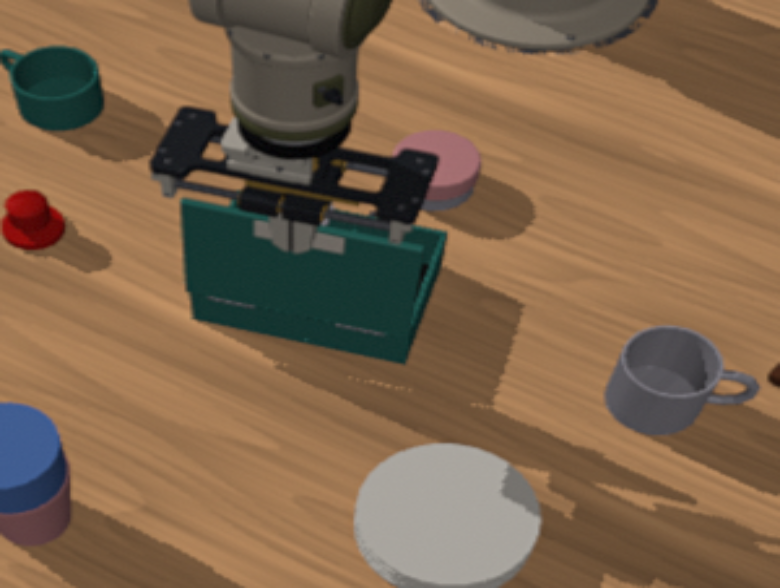

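Emit:
{"name": "apply_moves", "arguments": {
  "plan": [
    [[-1, 0.014, 0, 0.003, 0, 0, 0], [-1, 0.028, 0, 0.006, 0, 0, 0], [-1, 0.041, 0, 0.01, 0, 0, 0], [-1, 0.054, 0, 0.017, 0, 0, 0], [-1, 0.066, 0, 0.024, 0, 0, 0]]
  ]
}}

```text
time: 13.72
ee_pos: [526.1, 55.2, 170.9]
eef_rot: [0.002, -0.13, 0.992, 0.0]
wrist_force: [0.3, 0.9, 1.1]
grip_width: 0.3
```

```bash
cat > cs.py <<'E'
from h import *
o=robot.get_obs();e=o["ee_pos"];g=R.from_euler('z',-.26).apply(e-[521.4,54.1,0])
print("t %.2f"%o["time"],"case",g.round(1),"F",o["wrist_force"].round(1),"z",rot(o["eef_rot"]).apply([0,0,1]).round(4))
E
python3 cs.py
```

```text
t 13.72 case [  4.8  -0.2 170.9] F [0.3 0.9 1.1] z [ 3.7e-03  8.0e-04 -1.0e+00]
```

Emit:
{"name": "apply_moves", "arguments": {
  "plan": [
    [[-1, 0.012, 0, 0.008, 0, 0, 0], [-1, 0.023, 0, 0.017, 0, 0, 0], [-1, 0.033, 0, 0.026, 0, 0, 0], [-1, 0.041, 0, 0.036, 0, 0, 0], [-1, 0.047, 0, 0.046, 0, 0, 0]]
  ]
}}

```text
time: 14.13
ee_pos: [480.7, 43.1, 124.4]
eef_rot: [0.002, -0.13, 0.992, 0.0]
wrist_force: [0.5, -0.0, -0.2]
grip_width: 0.5
```

```bash
python3 - <<'E'
from h import *
p=robot.camera("scene");cv2.imwrite("pics/s7z.png",cv2.resize(p["color"][:,:,::-1][120:400,200:500],None,fx=2.6,fy=2.1))
E
python3 cs.py
```

```text
t 14.18 case [-4.410e+01 -1.000e-01  1.227e+02] F [-0.7 -1.1 -1.5] z [-3.e-04 -1.e-04 -1.e+00]
```

View pics/s7z.png

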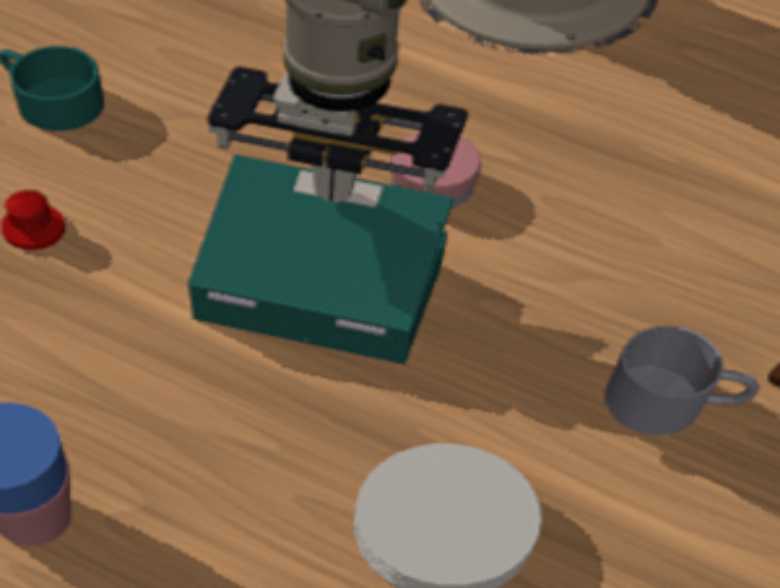

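Emit:
{"name": "apply_moves", "arguments": {
  "plan": [
    [[-1, 0.005, 0, 0.008, 0, 0, 0], [-1, 0.01, 0, 0.016, 0, 0, 0], [-1, 0.014, 0, 0.023, 0, 0, 0], [-1, 0.017, 0, 0.03, 0, 0, 0], [-1, 0.018, 0, 0.033, 0, 0, 0]]
  ]
}}

```text
time: 14.6
ee_pos: [462.5, 38.4, 90.0]
eef_rot: [0.0, -0.13, 0.992, 0.0]
wrist_force: [-0.4, -0.6, 0.4]
grip_width: 0.5
```

```bash
python3 cs.py
```

```text
t 14.60 case [-61.  -0.  90.] F [-0.4 -0.6  0.4] z [ 1.e-04  0.e+00 -1.e+00]
```

Emit:
{"name": "apply_moves", "arguments": {
  "plan": [
    [[-1, 0.001, 0, 0.002, 0, 0, 0], [-1, 0.001, 0, 0.004, 0, 0, 0], [-1, 0.001, 0, 0.006, 0, 0, 0], [-1, 0.001, 0, 0.008, 0, 0, 0], [-1, 0.001, 0, 0.01, 0, 0, 0]]
  ]
}}

```text
time: 15.02
ee_pos: [461.3, 38.0, 80.4]
eef_rot: [-0.0, -0.13, 0.992, -0.0]
wrist_force: [0.8, 0.8, -0.1]
grip_width: 0.4
```

```bash
python3 cs.py
```

```text
t 15.02 case [-62.2  -0.1  80.4] F [ 0.8  0.8 -0.1] z [-4.e-04 -1.e-04 -1.e+00]
```

Emit:
{"name": "apply_moves", "arguments": {
  "plan": [
    [[-1, 0, 0, 0.001, 0, 0, 0], [-1, 0, 0, 0.002, 0, 0, 0], [-1, 0, 0, 0.003, 0, 0, 0], [-1, 0, 0, 0.004, 0, 0, 0], [-1, 0, 0, 0.005, 0, 0, 0]]
  ]
}}

```text
time: 15.43
ee_pos: [461.7, 38.2, 75.2]
eef_rot: [0.0, -0.13, 0.992, -0.0]
wrist_force: [-0.2, -0.6, -0.2]
grip_width: 0.5
```

Emit:
{"name": "apply_moves", "arguments": {
  "plan": [
    [[-1, 0, 0, 0.0003, 0, 0, 0], [-1, 0, 0, 0.0006, 0, 0, 0], [-1, 0, 0, 0.001, 0, 0, 0], [-1, 0, 0, 0.0014, 0, 0, 0], [-1, 0, 0, 0.0016, 0, 0, 0]]
  ]
}}

```text
time: 15.85
ee_pos: [461.6, 38.2, 74.5]
eef_rot: [0.0, -0.13, 0.992, 0.0]
wrist_force: [-2.6, -1.1, 20.3]
grip_width: 0.2
```

```bash
python3 cs.py
```

```text
t 15.85 case [-61.9  -0.   74.5] F [-2.6 -1.1 20.3] z [ 7.e-04  3.e-04 -1.e+00]
```

Stops firmly at 74.5 mm, the shut height, with 20 N. Retreat up and check.

Emit:
{"name": "apply_moves", "arguments": {
  "plan": [
    [[-1, 0, 0, -0.005, 0, 0, 0], [-1, 0, 0, -0.025, 0, 0, 0], [-1, 0, 0, -0.06, 0, 0, 0], [-1, 0, 0, -0.1, 0, 0, 0], [-1, 0, 0, -0.14, 0, 0, 0]]
  ]
}}

```text
time: 16.27
ee_pos: [460.7, 37.9, 215.0]
eef_rot: [-0.001, -0.13, 0.992, -0.0]
wrist_force: [1.5, -0.3, -1.1]
grip_width: 0.5
```

Emit:
{"name": "apply_moves", "arguments": {
  "plan": [
    [[-1, 0, -0.04, 0, 0, 0, 0], [-1, 0, -0.08, 0, 0, 0, 0], [-1, 0, -0.12, 0, 0, 0, 0], [-1, 0, -0.16, 0, 0, 0, 0], [-1, 0, -0.2, 0, 0, 0, 0]]
  ]
}}

```text
time: 16.68
ee_pos: [513.1, -156.8, 214.0]
eef_rot: [0.0, -0.13, 0.992, -0.0]
wrist_force: [1.4, 0.5, -0.0]
grip_width: 0.4
```

```bash
python3 cs.py; python3 - <<'E'
from h import *
np.set_printoptions(precision=1,suppress=True)
s=robot.camera("scene");t=robot.camera("top");w=robot.camera("wrist");save(w,"w8")
a=cv2.resize(s["color"][:,:,::-1][150:330,130:500],None,fx=2.1,fy=2.1);cv2.imwrite("pics/s8z.png",a)
save(t,"t8")
v=(521.4,54.1,.26);W=lambda X: R.from_euler('z',v[2]).apply(X)+[v[0],v[1],0]
for n,p in (("s",s),("t",t),("w",w)):
    for a in robot.place_of(p,"lid_press")[:2]: print(n,a["location"][::-1],a["confidence"],"exp shut",proj(p,W((-63,0,74.5)),n=="w"),"0.1rad",proj(p,W((-61.5,0,87.3)),n=="w"))
E
```

```text
t 16.68 case [ -62.3 -201.7  214. ] F [ 1.4  0.5 -0. ] z [ 6.e-04  0.e+00 -1.e+00]
s [332.2, 216.9] 0.57 exp shut [330.  217.7] 0.1rad [330.  214.9]
t [319.0, 282.5] 0.85 exp shut [315.8 281.9] 0.1rad [315.7 280.2]
w [526.6, 229.6] 0.62 exp shut [527.1 227.8] 0.1rad [533.7 232.9]
```

View pics/s8z.png

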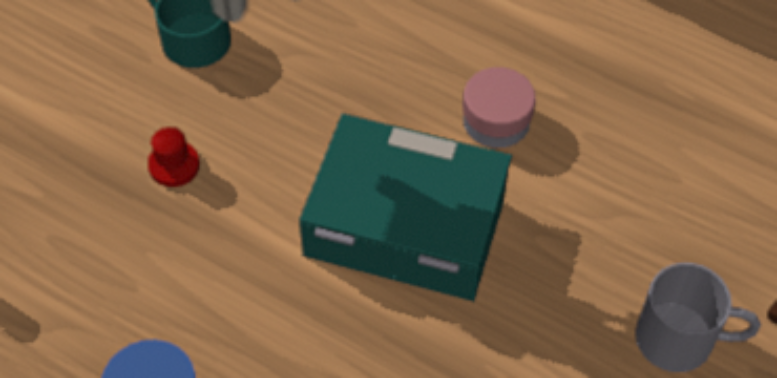

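View pics/t8.png

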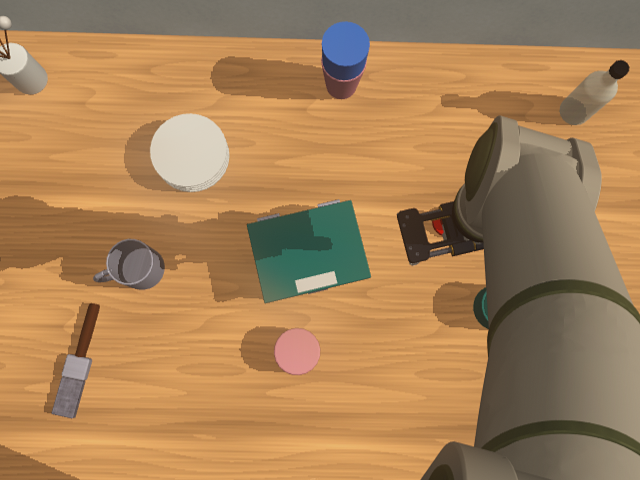

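View pics/w8.png

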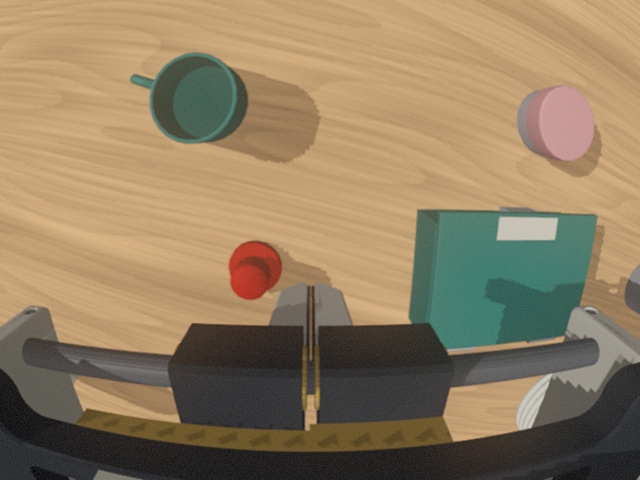

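```bash
python3 - <<'E'
from h import *
print(robot.get_obs()["time"]); print(robot.close_job())
E
```

```text
16.9833
the job is handed in; nothing more can be done
None
```

The black-handled tamper is standing upright in the case's empty bay, and the lid is pressed shut. I handed the job in at about 17 s with the arm clear of everything.

- **Tamper:** I lowered it slowly onto the bay floor and opened the fingers only after the wrist force showed contact (about 12 N). The wrist picture afterwards showed it upright in the bay.
- **Lid:** I swung it over from behind and pressed on the cream pad. The wrist read no force at 80 mm. The fingertips stopped firmly at 74.5 mm, the pad's height when shut, with 20 N on the wrist. I did not observe the click itself, but the zero reading at 80 mm suggests the lid had already snapped home ahead of the fingers.
- **After backing off:** The pad was found within about 3 pixels of its shut position in all three cameras. The wrist camera clearly ruled out the lid being ajar; the other two were less decisive. All three pictures show the lid flat.
- **Everything else:** The mug, pitcher and saucers look unmoved in the pictures, and so do the red tamper and the larger leveller. The pink leveller was in its bay in the last picture before the lid closed.

No check failed. The one disagreement was an early scene-camera case detection that landed on the pitcher. I discarded it and fitted the case position from its corners, which the wrist camera confirmed to within about 2 mm.

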